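Set the unfired tumbler on the banding wheel

ROBOT

A 7-joint arm with a two-finger parallel gripper is mounted at the origin on the work surface. World frame = base frame: x ahead of the robot, y to its left, z up, the work surface at z = 0. Lengths are in m, angles in rad, forces in N, time in s.
With the tool pointing down it reaches from about 0.4 to 0.85 m from the base axis. Payload 4.5 kg.
Tool frame: the origin (TCP) lies on the centre line of the jaws, within the pads' length; the fingertips stand 19 mm ahead of it and the grasp point (between the pads) is the TCP; x points along the fingers, y is the direction in which the jaws open and shut, and the axes are right-handed (so a half turn about x gives the same grasp; the last joint's range is limited). The gripper opens to 88 mm and grips with 3 to 60 N. Pads are 18 mm wide; open, the fingers measure 123 mm over their backs; the gripper's body (75 mm by 187 mm) begins 45 mm behind the grasp point.
Start: joints at [1.355, 0.689, -0.195, 1.565, 0.157, 0.902, -0.215], TCP at [0.155, -0.606, 0.258] pointing down, gripper open.
Joint ranges: [-3.01, 3.01], [-0.46, 2.08], [-1.47, 1.51], [0.13, 2.56], [-1, 4.14], [0.04, 2.09], [-2.66, 2.66]. Speed limits (rad/s): [2.57, 2.57, 3.14, 3.14, 3.14, 3.14, 3.14].

INTERFACE

Orientations are given as a unit quaternion [x, y, z, w].
In Python, from plant import bot gives the robot as it stands. The module is installed in compiled form; this text tells all that it offers.
- The arm moves only by the tool play_rows, never from a script. Its argument "moves" is a list of rows, each an object of numbers: "tx", "ty", "tz": the shift along the tool's x, y, z in mm; "wx", "wy", "wz": the turn, a rotation vector about the tool's x, y, z in rad; "grip": the gripper command: -1 is shut, 1 is fully open, values between are in proportion. In form: [{"tx": .., "ty": .., "tz": .., "wx": .., "wy": .., "wz": .., "grip": ..}, ...]. A call has exactly 10 rows; each row shifts and turns the pose as measured when the row begins, along the tool's axes as they then stand; what a row does not reach is not made up. A row lasts 1/8 s, in which the tool goes at most 62.5 mm and 10.7 degrees, less where a joint would pass 70% of its speed; a pose out of reach is approached as far as the arm can. A call with a gripper value outside its range is refused whole. The fingers move at their own pace and stop on an object; "squeeze" is the grip in N (left out, the last holds). Time passes only in rows, so rows that do not move let the fingers close, or fill a call up. It gives the time, the measured TCP pose, the force and the opening at its end, in the units of the state.
- bot.get_state(): the state, without advancing time (a new reading comes with each control period).
- bot.camera(name): name is "side" or "top"; returns a dict with "image" (420x560x3 uint8, red, green, blue), "range_z" (420x560 float32, m along the optical axis (not along the pixel's ray), 0 where there is no reading), "mtx" (3x3 intrinsics, pixels), "distortion" ([k1, k2, p1, p2, k3] as OpenCV has them; the pictures are not rectified), "R" (3x3) and "t" (3): a world point X has camera coordinates R X + t. Camera axes: x right, y down, z forward; pixel columns grow to the right and rows downward; lengths in m; the calibration is good to about 2 mm. A picture is of the moment at which its call begins.
- bot.sign_off(): hands the job in, once; it reports no verdict.
Trained networks look in a picture, given as the dict that the camera call returned (one of the last four; its "shot" number tells which), for a name from the list of things; names that differ only in an ending like _2 or _b are one class to them, and where a whole thing is asked for, a point or a joint stands for the part that bears it (a point fixed in the world has none). Each returns a list of dicts, best first, with "p" (0 to 1); they miss things now and then, are a little off and sometimes report something else, mostly with a low value. They report only what shows in the picture. A call takes as long as a camera call. They do not tell look-alikes from the thing itself.
- bot.search_frame(picture, target): "at" ([x, y, z] in m, in world coordinates, good to about 4 mm: the middle of the surface that is visible of it).
The state is a dict: "t": time; "qpos": joint angles; "joint_vel": joint speeds; "tau": joint torques, N m; "tcp_pos": TCP position; "eef_rot": TCP orientation; "contact_force": force on the tool from outside, world axes, zero at the start; "wrist_torque": the same for the moment, N m; "opening": opening from 0.0 (shut) to 1.0 (fully open).
Only numpy, scipy, OpenCV 4.12 (cv2) and the standard library are available. Lean on these libraries where they do the work, as an engineer would, in place of code of your own. Each camera call takes 0.05 s, during which the arm holds its last target.

TASK

On the drying board stand three pieces of unfired clay. Pick up the tall tumbler and set it down gently, upright, in the middle of the round banding wheel, then let go and leave it standing there. Dry clay cracks easily: grip it lightly, with about 10 N at most, never press, knock or drop it, keep it upright, and leave the other two pieces where they stand.

Things in the scene. Friction and masses are not known exactly. Their poses are not given: they have to be found in the camera images.
- tumbler: the piece to move: tall straight open tumbler of raw beige clay, 105 mm high, 56 mm outside diameter (54 at the foot), 5 mm walls, 0.10 to 0.20 kg, medium friction. It stands a grip of 10 N (each finger pressing 10 N). Origin at the centre of its underside, z up; yaw does not matter. Stands with cup and bowl, in any order, on a plywood board 12 mm thick
- cup: bystander: short cup of the same clay and the same 56 mm diameter but only 58 mm high; origin at the centre of its underside. The three pieces stand in a row roughly along y (within 25 degrees), neighbours about 135 mm apart, on the board of 150 x 370 mm
- bowl: bystander: flared small bowl of the same clay on the same board, 96 mm across the rim, 50 mm high; origin at the centre of its underside
- wheel: banding wheel, where the tumbler goes: a round metal turntable, a flat level disc of 170 mm diameter and 10 mm thick on a short stem and a round foot of 130 mm. Origin at the centre of the foot's underside, on the table, z up; the middle of the disc's flat top face is 85 mm straight above the origin. It cannot shift; the disc turns about the vertical with light friction
Things that resemble listed ones, but are neither listed nor needed, are in the scene too. Leave any purple look-alike of the tumbler alone.

How it is judged:
At the end, for the whole second after the job is handed in: the tumbler stands upright (within 6 degrees) and at rest on the banding wheel's disc, its centre within 20 mm of the wheel's centre (horizontal distance between tumbler and wheel below 0.02 m and z of tumbler in the frame of wheel between 0.08 and 0.09 m and angle between tumbler's own z axis and vertical below 0.1 rad and linear speed of tumbler below 0.02 m/s); the robot touches nothing.
It fails at once if the tumbler is squeezed: the forces of both fingers on it add up to more than 36 N (18 N each) (contact force between tumbler and the fingers above 36 N).
It fails at once if the tumbler is pressed or knocked: over 25 N between it and the banding wheel, or over 60 N in all on it (contact force between tumbler and wheel above 25 N or contact force between tumbler and anything else above 60 N).
It fails at once if the tumbler is dropped: it moves faster than 0.45 m/s with no finger on it (a fall of some 10 mm) (linear speed of tumbler above 0.45 m/s and contact force between tumbler and the fingers below 0.05 N).
It fails at once if the tumbler is tipped more than 25 degrees (angle between tumbler's own z axis and vertical above 0.44 rad).
It fails at once if the cup or the bowl is shifted more than 20 mm or tipped over (distance of any of cup, bowl from where it was at the start of the episode above 0.02 m or angle between any of cup, bowl's own z axis and vertical above 0.35 rad).
It also fails if it takes over 45 s, if anything falls off the work surface, if the arm or the gripper's body presses on something with over 40 N, if the wrist force passes 120 N, or if a joint passes its speed limit or range.

## Working session

There is one attempt and no reset: what is moved stays moved. The work goes in short steps, Python scripts to look and compute and a tool call to move; the robot and the scene stay as the last step left them, time stands still between calls to the robot, and variables do not carry over. Pictures are saved under pics/ and viewed, and the job is handed in when it is done.

Besides the shell and the picture viewer there is one more tool, called after "Request:" in YAML: its name, and indented under it one key for each argument. play_rows: Moves the arm, as the interface text tells. Its arguments: {"type":"object","properties":{"moves":{"type":"array","items":{"type":"object","properties":{"tx":{"type":"number"},"ty":{"type":"number"},"tz":{"type":"number"},"wx":{"type":"number"},"wy":{"type":"number"},"wz":{"type":"number"},"grip":{"type":"number"}}}},"squeeze":{"type":"number"}},"required":["moves"]}

```bash
mkdir -p pics; ls; python3 - <<'E'
from plant import bot
import cv2,numpy as np
s=bot.get_state(); print({k:np.round(v,3).tolist() for k,v in s.items()})
for n in ["top","side"]:
    c=bot.camera(n); cv2.imwrite(f"pics/{n}0.png",c["image"][:,:,::-1])
    print(n,c["shot"],np.round(c["mtx"],1).tolist(),np.round(c["distortion"],3),np.round(c["R"],3).tolist(),np.round(c["t"],3))
    for t in ["tumbler","cup","bowl","wheel"]:
        for d in bot.search_frame(c,t):
            p=np.array(d["at"]); px=cv2.projectPoints(p.reshape(1,3),cv2.Rodrigues(c["R"])[0],c["t"],c["mtx"],np.array(c["distortion"]))[0].ravel()
            print(n,t,round(d["p"],2),np.round(p,3),np.round(px))
E
```

```text
pics
{'t': 0.0, 'qpos': [1.355, 0.69, -0.195, 1.566, 0.157, 0.902, -0.215], 'joint_vel': [-0.0, 0.0, 0.001, -0.001, -0.001, 0.0, -0.0], 'tau': [-0.001, -52.758, -1.267, -15.343, -0.053, 0.006, 0.0], 'tcp_pos': [0.154, -0.605, 0.257], 'eef_rot': [-0.701, -0.089, 0.702, -0.087], 'contact_force': [-0.104, -0.397, -0.171], 'wrist_torque': [0.009, -0.036, 0.012], 'opening': 1.0}
top 1 [[503.7, 0.0, 276.1], [0.0, 503.7, 209.7], [0.0, 0.0, 1.0]] [-0.071  0.     0.     0.     0.   ] [[0.011, -1.0, 0.006], [-0.983, -0.012, -0.184], [0.184, -0.004, -0.983]] [-0.055  0.431  1.089]
top tumbler 0.93 [ 0.484 -0.347  0.074] [411. 185.]
top tumbler 0.78 [ 0.317 -0.285  0.065] [384. 261.]
top tumbler 0.7 [ 0.505 -0.463  0.073] [462. 177.]
top cup 0.85 [ 0.511 -0.211  0.043] [347. 176.]
top bowl 0.83 [ 0.553 -0.08   0.031] [290. 159.]
top wheel 0.93 [0.529 0.205 0.083] [161. 161.]
side 2 [[397.3, 0.0, 275.0], [0.0, 397.3, 212.4], [0.0, 0.0, 1.0]] [-0.1  0.   0.   0.   0. ] [[-0.948, -0.319, -0.0], [-0.163, 0.487, -0.858], [0.274, -0.813, -0.513]] [0.42  0.14  0.822]
side tumbler 0.75 [ 0.476 -0.322  0.08 ] [299. 157.]
side tumbler 0.7 [ 0.311 -0.257  0.067] [351. 178.]
side tumbler 0.69 [ 0.497 -0.462  0.096] [305. 136.]
side cup 0.64 [ 0.504 -0.19   0.055] [276. 183.]
side bowl 0.57 [ 0.541 -0.087  0.049] [249. 200.]
side wheel 0.66 [0.515 0.226 0.085] [199. 262.]
```

View pics/top0.png

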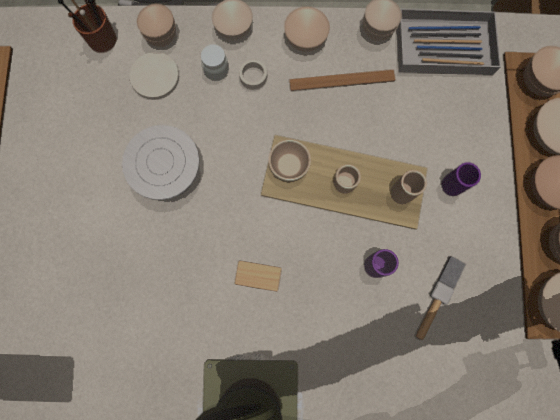

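View pics/side0.png

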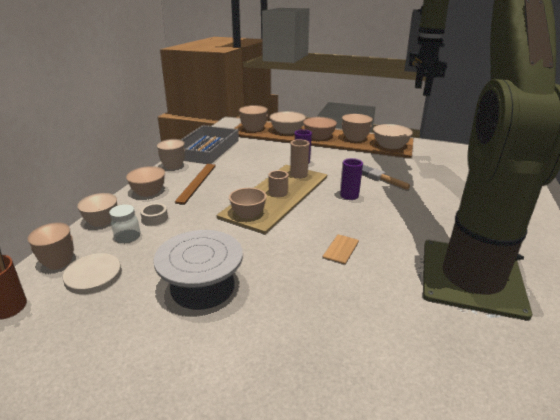

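The top view shows three tumbler-shaped things: (411,185) beige on the board, and purple ones at (384,261) and (462,177). The beige one fits: it is raw clay, stands on the plywood board and is in a row with the cup and bowl. I'll confirm it in a crop and fit the centres.

```bash
cat > h.py <<'E'
import numpy as np,cv2
def cloud(c):
    z=c["range_z"];h,w=z.shape
    u,v=np.meshgrid(np.arange(w),np.arange(h))
    n=cv2.undistortPoints(np.stack([u,v],-1).reshape(-1,1,2).astype(np.float64),c["mtx"],np.array(c["distortion"],float)).reshape(h,w,2)
    P=np.concatenate([n*z[...,None],z[...,None]],-1)
    X=(P-np.array(c["t"]))@np.array(c["R"])
    X[z<=0]=np.nan
    return X
def circ(p):
    from scipy.optimize import least_squares
    c0=p.mean(0)
    f=lambda q:np.hypot(p[:,0]-q[0],p[:,1]-q[1])-q[2]
    r=least_squares(f,[*c0,.03],loss="soft_l1",f_scale=.002)
    return r.x
E
python3 - <<'E'
from plant import bot
from h import *
for n,(a,b,x,y) in {"top":(360,220,470,290),"side":(230,120,380,230)}.items():
    c=bot.camera(n);X=cloud(c)
    if n=="top": cr=c["image"][140:290,330:490]
    else: cr=c["image"][110:230,230:390]
    cv2.imwrite(f"pics/crop_{n}.png",cv2.resize(cr[:,:,::-1],None,fx=4,fy=4,interpolation=cv2.INTER_CUBIC))
    P=X.reshape(-1,3);P=P[~np.isnan(P[:,0])]
    def near(x,y,r,z0,z1): 
        m=(np.hypot(P[:,0]-x,P[:,1]-y)<r)&(P[:,2]>z0)&(P[:,2]<z1);return P[m]
    q=near(.484,-.347,.05,.03,.2);print(n,"tum",len(q),"zmax",np.percentile(q[:,2],98))
    R=q[q[:,2]>np.percentile(q[:,2],99)-.006];print(" rim mid",(R.max(0)+R.min(0))/2,R.max(0)-R.min(0),circ(R[:,:2]))
    print(" allfit",circ(q[:,:2]))
    w=near(.529,.205,.13,.075,.095);print(" wheel",len(w),np.median(w[:,2]),(w.max(0)+w.min(0))/2,np.ptp(w,0),w.mean(0))
    for nm,x,y in [("cup",.511,-.211),("bowl",.553,-.08),("purp1",.317,-.285),("purp2",.505,-.463)]:
        k=near(x,y,.065,.025,.2);print(" ",nm,(k.max(0)+k.min(0))/2,np.ptp(k,0),k[:,2].max())
    print(" board z",np.median(near(.5,-.28,.02,-.02,.03)[:,2]))
E
```

```text
top tum 777 zmax 0.12008175240422604
 rim mid [ 0.47981968 -0.34029119  0.11897663] [0.05500501 0.05498596 0.00790255] [ 0.48076895 -0.34077428  0.02566459]
 allfit [ 0.47949196 -0.33936622  0.02562649]
 wheel 4500 0.08604574583160013 [0.52846922 0.20594099 0.08434101] [0.16828336 0.16993458 0.01868031] [0.52650715 0.20470261 0.08603412]
  cup [ 0.50380483 -0.20698921  0.05052022] [0.05601434 0.05212427 0.05097574] 0.076008092542558
  bowl [ 0.54393245 -0.07881479  0.04680126] [0.09544142 0.09213987 0.04358815] 0.06859533098284872
  purp1 [ 0.31130584 -0.27666807  0.06841404] [0.05499951 0.05643435 0.08602812] 0.11142810223560723
  purp2 [ 0.5035281  -0.46424024  0.06846108] [0.05664176 0.05585056 0.0869038 ] 0.11191298404838776
 board z 0.012750299909486255
side tum 602 zmax 0.11932723361326636
 rim mid [ 0.48234029 -0.34056879  0.11688333] [0.05394132 0.05806628 0.0064874 ] [ 0.48336836 -0.34150413  0.02537368]
 allfit [ 0.48323814 -0.34130113  0.02569678]
 wheel 4028 0.08590246505852822 [0.52916853 0.20440802 0.08226968] [0.1693802  0.17116349 0.01436788] [0.52447711 0.21333335 0.08562969]
  cup [ 0.5042161  -0.21036183  0.04936767] [0.05161919 0.06019911 0.04846916] 0.07360224666879554
  bowl [ 0.54287264 -0.08064611  0.04518405] [0.09435645 0.09568263 0.04018972] 0.06527891388452604
  purp1 [ 0.3144059  -0.28039292  0.067151  ] [0.05623528 0.0636652  0.08382528] 0.10906364073894785
  purp2 [ 0.50531367 -0.46853846  0.06786528] [0.053571   0.06150521 0.08510889] 0.1104197209900714
 board z 0.013744960365831522
```

View pics/crop_top.png

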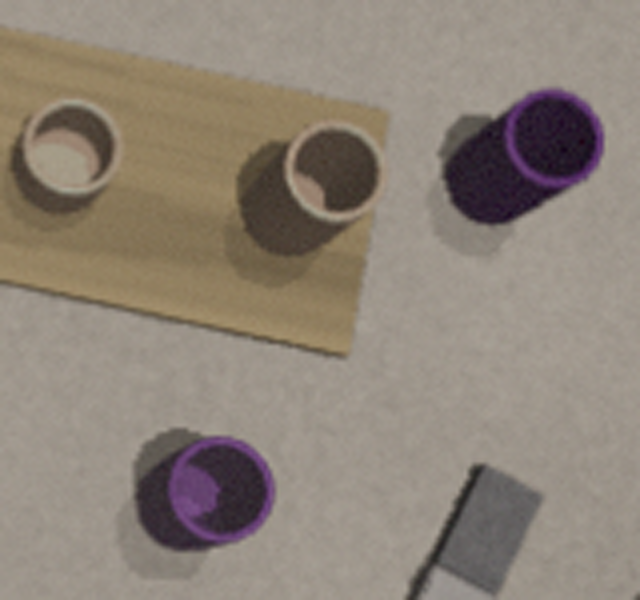

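```bash
python3 - <<'E'
from plant import bot
import numpy as np
from scipy.spatial.transform import Rotation as R
s=bot.get_state();M=R.from_quat(s["eef_rot"]).as_matrix();print(s["t"],np.round(M,3),s["tcp_pos"])
E
```

```text
0.6 [[ 0.     0.247 -0.969]
 [-0.    -0.969 -0.247]
 [-1.     0.     0.   ]] [ 0.15452969 -0.60561465  0.25775306]
```

The crop confirms it: the beige tumbler, at crop pixel (335,170), stands on the board beside the cup, and the two purple look-alikes stand off the board. Its centre is about (0.4815, -0.3405) and the wheel's is about (0.529, 0.205). I'll start moving above it.

Request:
play_rows:
  moves:
    - {"ty":-18,"tz":-38,"grip":1}
    - {"ty":-18,"tz":-38,"grip":1}
    - {"ty":-18,"tz":-38,"grip":1}
    - {"ty":-18,"tz":-38,"grip":1}
    - {"ty":-18,"tz":-38,"grip":1}
    - {"ty":-18,"tz":-38,"grip":1}
    - {"ty":-18,"tz":-38,"grip":1}
    - {"ty":-18,"tz":-38,"grip":1}
    - {"ty":-18,"tz":-38,"grip":1}
    - {"grip":1}
  squeeze: 8

```text
$.moves[0]: bad value
```

Request:
play_rows:
  moves:
    - {"wx":-0.18,"grip":1}
    - {"wx":-0.18,"grip":1}
    - {"wx":-0.18,"grip":1}
    - {"wx":-0.18,"grip":1}
    - {"wx":-0.18,"grip":1}
    - {"wx":-0.18,"grip":1}
    - {"grip":1}
    - {"grip":1}
    - {"grip":1}
    - {"grip":1}

```text
$.moves[0]: bad value
```

```bash
cat >> h.py <<'E'
def togo(bot,tgt):
    from scipy.spatial.transform import Rotation as R
    s=bot.get_state();M=R.from_quat(s["eef_rot"]).as_matrix()
    print("t",round(s["t"],2),"tcp",np.round(s["tcp_pos"],4),"F",np.round(s["contact_force"],2),"op",round(s["opening"],3))
    print(np.round(M,3).tolist())
    print("tool-frame mm to go",np.round(M.T@(np.array(tgt)-s["tcp_pos"])*1000,1), "level fix", np.round(np.cross([1,0,0],M.T@[0,0,-1]),4))
    print("q",np.round(s["qpos"],2))
E
python3 - <<'E'
from plant import bot
from h import *
togo(bot,[.4815,-.3405,.085])
E
```

```text
t 0.6 tcp [ 0.1545 -0.6056  0.2578] F [-0.78 -0.85  0.61] op 0.998
[[0.0, 0.247, -0.969], [-0.0, -0.969, -0.247], [-1.0, 0.0, 0.0]]
tool-frame mm to go [ 172.7 -176.  -382.4] level fix [ 0.      0.     -0.0001]
q [ 1.35  0.69 -0.19  1.57  0.16  0.9  -0.22]
```

The call was refused, probably because each row needs all seven fields.

Request:
play_rows:
  moves:
    - {"tx":0,"ty":-18,"tz":-38,"wx":0,"wy":0,"wz":0,"grip":1}
    - {"tx":0,"ty":-18,"tz":-38,"wx":0,"wy":0,"wz":0,"grip":1}
    - {"tx":0,"ty":-18,"tz":-38,"wx":0,"wy":0,"wz":0,"grip":1}
    - {"tx":0,"ty":-18,"tz":-38,"wx":0,"wy":0,"wz":0,"grip":1}
    - {"tx":0,"ty":-18,"tz":-38,"wx":0,"wy":0,"wz":0,"grip":1}
    - {"tx":0,"ty":-18,"tz":-38,"wx":0,"wy":0,"wz":0,"grip":1}
    - {"tx":0,"ty":-18,"tz":-38,"wx":0,"wy":0,"wz":0,"grip":1}
    - {"tx":0,"ty":-18,"tz":-38,"wx":0,"wy":0,"wz":0,"grip":1}
    - {"tx":0,"ty":-18,"tz":-38,"wx":0,"wy":0,"wz":0,"grip":1}
    - {"tx":0,"ty":0,"tz":0,"wx":0,"wy":0,"wz":0,"grip":1}
  squeeze: 8

```text
t: 1.85
tcp_pos: [0.4559, -0.3585, 0.2578]
eef_rot: [0.703, 0.086, -0.701, 0.088]
contact_force: [-0.6, 0.2, 0.3]
opening: 0.999
```

Request:
play_rows:
  moves:
    - {"tx":0,"ty":0,"tz":0,"wx":-0.18,"wy":0,"wz":0,"grip":1}
    - {"tx":0,"ty":0,"tz":0,"wx":-0.18,"wy":0,"wz":0,"grip":1}
    - {"tx":0,"ty":0,"tz":0,"wx":-0.18,"wy":0,"wz":0,"grip":1}
    - {"tx":0,"ty":0,"tz":0,"wx":-0.18,"wy":0,"wz":0,"grip":1}
    - {"tx":0,"ty":0,"tz":0,"wx":-0.18,"wy":0,"wz":0,"grip":1}
    - {"tx":0,"ty":0,"tz":0,"wx":-0.18,"wy":0,"wz":0,"grip":1}
    - {"tx":0,"ty":0,"tz":0,"wx":0,"wy":0,"wz":0,"grip":1}
    - {"tx":0,"ty":0,"tz":0,"wx":0,"wy":0,"wz":0,"grip":1}
    - {"tx":0,"ty":0,"tz":0,"wx":0,"wy":0,"wz":0,"grip":1}
    - {"tx":0,"ty":0,"tz":0,"wx":0,"wy":0,"wz":0,"grip":1}

```text
t: 3.1
tcp_pos: [0.4481, -0.3664, 0.2576]
eef_rot: [-0.55, -0.438, 0.556, -0.442]
contact_force: [0.3, -0.2, 0.2]
opening: 1.001
```

```bash
python3 - <<'E'
from plant import bot
from h import *
togo(bot,[.4815,-.3405,.085])
E
```

```text
t 3.1 tcp [ 0.4481 -0.3664  0.2576] F [ 0.33 -0.18  0.25] op 1.001
[[-0.004, 0.974, -0.225], [-0.009, -0.225, -0.974], [-1.0, -0.002, 0.01]]
tool-frame mm to go [172.2  26.9 -34.5] level fix [-0.      0.0099  0.0016]
q [ 0.87  0.65 -0.47  1.7   0.38  0.87  0.01]
```

Request:
play_rows:
  moves:
    - {"tx":0,"ty":9,"tz":-11.5,"wx":0,"wy":0.01,"wz":0.002,"grip":1}
    - {"tx":0,"ty":9,"tz":-11.5,"wx":0,"wy":0,"wz":0,"grip":1}
    - {"tx":0,"ty":9,"tz":-11.5,"wx":0,"wy":0,"wz":0,"grip":1}
    - {"tx":20,"ty":0,"tz":0,"wx":0,"wy":0,"wz":0,"grip":1}
    - {"tx":20,"ty":0,"tz":0,"wx":0,"wy":0,"wz":0,"grip":1}
    - {"tx":20,"ty":0,"tz":0,"wx":0,"wy":0,"wz":0,"grip":1}
    - {"tx":15,"ty":0,"tz":0,"wx":0,"wy":0,"wz":0,"grip":1}
    - {"tx":0,"ty":0,"tz":0,"wx":0,"wy":0,"wz":0,"grip":1}
    - {"tx":0,"ty":0,"tz":0,"wx":0,"wy":0,"wz":0,"grip":1}
    - {"tx":0,"ty":0,"tz":0,"wx":0,"wy":0,"wz":0,"grip":1}

```text
t: 4.35
tcp_pos: [0.4927, -0.3311, 0.1823]
eef_rot: [0.554, 0.441, -0.549, 0.444]
contact_force: [-0.2, 1.0, 0.3]
opening: 1.002
```

```bash
python3 - <<'E'
from plant import bot
from h import *
togo(bot,[.4815,-.3405,.085])
c=bot.camera("side");cv2.imwrite("pics/s1.png",cv2.resize(c["image"][70:250,200:420,::-1],None,fx=3,fy=3))
E
```

```text
t 4.35 tcp [ 0.4927 -0.3311  0.1823] F [-0.24  0.97  0.28] op 1.002
[[0.008, 0.976, -0.218], [0.001, -0.218, -0.976], [-1.0, 0.008, -0.003]]
tool-frame mm to go [97.1 -9.7 12. ] level fix [ 0.     -0.003  -0.0078]
q [ 0.76  0.77 -0.42  1.73  0.44  0.73 -0.11]
```

View pics/s1.png

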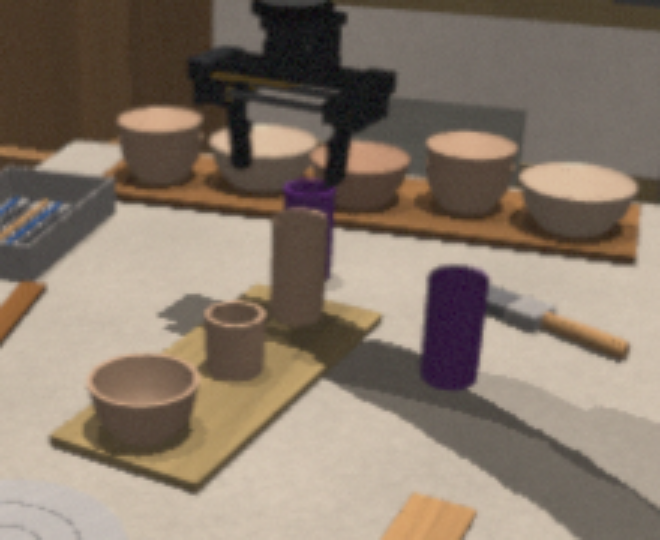

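The picture shows the open jaws at crop (285,110), clear above the tumbler at (298,265). The move overshot about 11 mm sideways, so I'll correct before descending.

Request:
play_rows:
  moves:
    - {"tx":0,"ty":-3,"tz":4,"wx":0,"wy":0,"wz":-0.007,"grip":1}
    - {"tx":0,"ty":-3,"tz":4,"wx":0,"wy":-0.003,"wz":0,"grip":1}
    - {"tx":0,"ty":-2,"tz":2,"wx":0,"wy":0,"wz":0,"grip":1}
    - {"tx":0,"ty":0,"tz":0,"wx":0,"wy":0,"wz":0,"grip":1}
    - {"tx":8,"ty":0,"tz":0,"wx":0,"wy":0,"wz":0,"grip":1}
    - {"tx":8,"ty":0,"tz":0,"wx":0,"wy":0,"wz":0,"grip":1}
    - {"tx":8,"ty":0,"tz":0,"wx":0,"wy":0,"wz":0,"grip":1}
    - {"tx":0,"ty":0,"tz":0,"wx":0,"wy":0,"wz":0,"grip":1}
    - {"tx":0,"ty":0,"tz":0,"wx":0,"wy":0,"wz":0,"grip":1}
    - {"tx":0,"ty":0,"tz":0,"wx":0,"wy":0,"wz":0,"grip":1}

```text
t: 5.65
tcp_pos: [0.4821, -0.34, 0.1569]
eef_rot: [0.552, 0.442, -0.552, 0.442]
contact_force: [-0.0, 0.2, 0.0]
opening: 0.998
```

```bash
python3 - <<'E'
from plant import bot
from h import *
togo(bot,[.4815,-.3405,.085])
E
```

```text
t 5.65 tcp [ 0.4821 -0.34    0.1569] F [-0.02  0.23  0.05] op 0.998
[[0.001, 0.976, -0.219], [-0.001, -0.219, -0.976], [-1.0, 0.001, 0.0]]
tool-frame mm to go [71.9 -0.5  0.6] level fix [ 0.      0.0005 -0.0009]
q [ 0.76  0.8  -0.4   1.76  0.46  0.68 -0.11]
```

Aligned within 1 mm. I'll descend slowly.

Request:
play_rows:
  moves:
    - {"tx":8,"ty":0,"tz":0,"wx":0,"wy":0,"wz":0,"grip":1}
    - {"tx":8,"ty":0,"tz":0,"wx":0,"wy":0,"wz":0,"grip":1}
    - {"tx":8,"ty":0,"tz":0,"wx":0,"wy":0,"wz":0,"grip":1}
    - {"tx":8,"ty":0,"tz":0,"wx":0,"wy":0,"wz":0,"grip":1}
    - {"tx":8,"ty":0,"tz":0,"wx":0,"wy":0,"wz":0,"grip":1}
    - {"tx":8,"ty":0,"tz":0,"wx":0,"wy":0,"wz":0,"grip":1}
    - {"tx":8,"ty":0,"tz":0,"wx":0,"wy":0,"wz":0,"grip":1}
    - {"tx":8,"ty":0,"tz":0,"wx":0,"wy":0,"wz":0,"grip":1}
    - {"tx":3,"ty":0,"tz":0,"wx":0,"wy":0,"wz":0,"grip":1}
    - {"tx":0,"ty":0,"tz":0,"wx":0,"wy":0,"wz":0,"grip":1}

```text
t: 6.9
tcp_pos: [0.4821, -0.34, 0.0848]
eef_rot: [0.552, 0.442, -0.552, 0.442]
contact_force: [1.2, 0.2, 0.3]
opening: 1.003
```

```bash
python3 - <<'E'
from plant import bot
from h import *
togo(bot,[.4815,-.3405,.085])
c=bot.camera("side");cv2.imwrite("pics/s2.png",cv2.resize(c["image"][70:250,200:420,::-1],None,fx=3,fy=3))
E
```

```text
t 6.9 tcp [ 0.4821 -0.34    0.0848] F [1.18 0.17 0.3 ] op 1.003
[[0.001, 0.976, -0.219], [-0.001, -0.219, -0.976], [-1.0, 0.001, 0.0]]
tool-frame mm to go [-0.2 -0.5  0.6] level fix [ 0.      0.0004 -0.0007]
q [ 0.73  0.9  -0.33  1.79  0.53  0.54 -0.17]
```

View pics/s2.png

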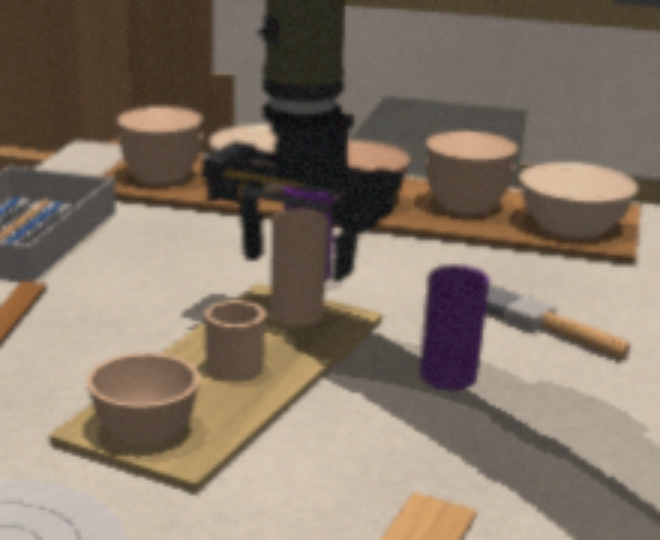

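The fingers at crop (253,225) and (345,245) straddle the tumbler at (298,265) with even gaps. I'll close gradually at 8 N.

Request:
play_rows:
  moves:
    - {"tx":0,"ty":0,"tz":0,"wx":0,"wy":0,"wz":0,"grip":0.7}
    - {"tx":0,"ty":0,"tz":0,"wx":0,"wy":0,"wz":0,"grip":0.5}
    - {"tx":0,"ty":0,"tz":0,"wx":0,"wy":0,"wz":0,"grip":0.4}
    - {"tx":0,"ty":0,"tz":0,"wx":0,"wy":0,"wz":0,"grip":0.34}
    - {"tx":0,"ty":0,"tz":0,"wx":0,"wy":0,"wz":0,"grip":0.3}
    - {"tx":0,"ty":0,"tz":0,"wx":0,"wy":0,"wz":0,"grip":0.27}
    - {"tx":0,"ty":0,"tz":0,"wx":0,"wy":0,"wz":0,"grip":0.24}
    - {"tx":0,"ty":0,"tz":0,"wx":0,"wy":0,"wz":0,"grip":0.21}
    - {"tx":0,"ty":0,"tz":0,"wx":0,"wy":0,"wz":0,"grip":0.15}
    - {"tx":0,"ty":0,"tz":0,"wx":0,"wy":0,"wz":0,"grip":0.1}
  squeeze: 8

```text
t: 8.2
tcp_pos: [0.4826, -0.3404, 0.0859]
eef_rot: [0.552, 0.441, -0.552, 0.443]
contact_force: [0.0, -0.7, -0.4]
opening: 0.639
```

Request:
play_rows:
  moves:
    - {"tx":0,"ty":0,"tz":0,"wx":0,"wy":0,"wz":0,"grip":0.0}
    - {"tx":0,"ty":0,"tz":0,"wx":0,"wy":0,"wz":0,"grip":-0.2}
    - {"tx":0,"ty":0,"tz":0,"wx":0,"wy":0,"wz":0,"grip":-0.5}
    - {"tx":0,"ty":0,"tz":0,"wx":0,"wy":0,"wz":0,"grip":-1}
    - {"tx":-2,"ty":0,"tz":0,"wx":0,"wy":0,"wz":0,"grip":-1}
    - {"tx":-2,"ty":0,"tz":0,"wx":0,"wy":0,"wz":0,"grip":-1}
    - {"tx":-3,"ty":0,"tz":0,"wx":0,"wy":0,"wz":0,"grip":-1}
    - {"tx":-3,"ty":0,"tz":0,"wx":0,"wy":0,"wz":0,"grip":-1}
    - {"tx":-3,"ty":0,"tz":0,"wx":0,"wy":0,"wz":0,"grip":-1}
    - {"tx":0,"ty":0,"tz":0,"wx":0,"wy":0,"wz":0,"grip":-1}

```text
t: 9.45
tcp_pos: [0.4822, -0.3402, 0.0994]
eef_rot: [0.552, 0.441, -0.552, 0.442]
contact_force: [-0.6, 0.2, -1.0]
opening: 0.639
```

```bash
python3 - <<'E'
from plant import bot
from h import *
togo(bot,[.4815,-.3405,.22])
c=bot.camera("side");cv2.imwrite("pics/s3.png",cv2.resize(c["image"][70:250,200:420,::-1],None,fx=3,fy=3))
E
```

```text
t 9.45 tcp [ 0.4822 -0.3402  0.0994] F [-0.6   0.18 -1.01] op 0.639
[[0.001, 0.976, -0.219], [-0.001, -0.219, -0.976], [-1.0, 0.002, 0.001]]
tool-frame mm to go [-120.6   -0.4    0.5] level fix [ 0.      0.0007 -0.0016]
q [ 0.73  0.88 -0.35  1.79  0.52  0.56 -0.16]
```

View pics/s3.png

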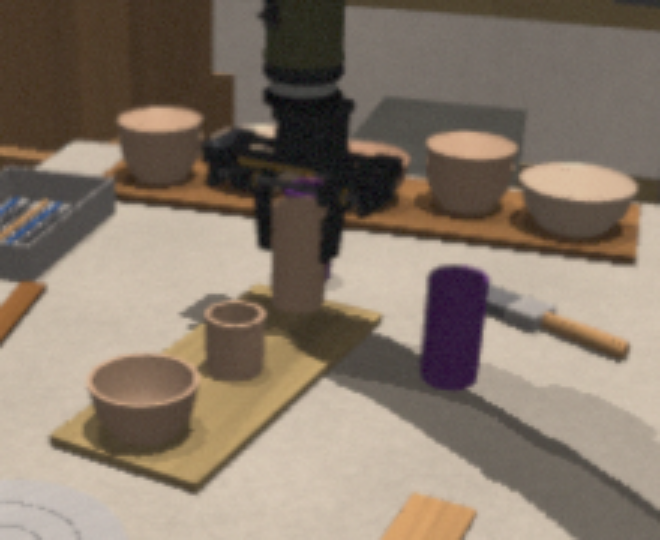

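The tumbler is lifted: its foot moved from crop row 325 to 310, and the opening of 0.639 matches 56 mm. I'll lift higher.

Request:
play_rows:
  moves:
    - {"tx":-7,"ty":0,"tz":0,"wx":0,"wy":0,"wz":0,"grip":-1}
    - {"tx":-14,"ty":0,"tz":0,"wx":0,"wy":0,"wz":0,"grip":-1}
    - {"tx":-14,"ty":0,"tz":0,"wx":0,"wy":0,"wz":0,"grip":-1}
    - {"tx":-14,"ty":0,"tz":0,"wx":0,"wy":0,"wz":0,"grip":-1}
    - {"tx":-14,"ty":0,"tz":0,"wx":0,"wy":0,"wz":0,"grip":-1}
    - {"tx":-14,"ty":0,"tz":0,"wx":0,"wy":0,"wz":0,"grip":-1}
    - {"tx":-14,"ty":0,"tz":0,"wx":0,"wy":0,"wz":0,"grip":-1}
    - {"tx":-12,"ty":0,"tz":0,"wx":0,"wy":0,"wz":0,"grip":-1}
    - {"tx":-7,"ty":0,"tz":0,"wx":0,"wy":0,"wz":0,"grip":-1}
    - {"tx":0,"ty":0,"tz":0,"wx":0,"wy":0,"wz":0,"grip":-1}

```text
t: 10.75
tcp_pos: [0.4822, -0.3402, 0.2184]
eef_rot: [0.552, 0.441, -0.552, 0.443]
contact_force: [0.3, 0.4, -1.7]
opening: 0.639
```

```bash
python3 - <<'E'
from plant import bot
from h import *
togo(bot,[.529,.205,.22])
E
```

```text
t 10.75 tcp [ 0.4822 -0.3402  0.2184] F [ 0.33  0.41 -1.7 ] op 0.639
[[0.003, 0.976, -0.219], [-0.002, -0.219, -0.976], [-1.0, 0.003, 0.001]]
tool-frame mm to go [  -2.6  -73.8 -542.2] level fix [ 0.      0.0014 -0.0032]
q [ 0.79  0.72 -0.45  1.71  0.41  0.8  -0.07]
```

Request:
play_rows:
  moves:
    - {"tx":0,"ty":-1,"tz":-8,"wx":0,"wy":0.001,"wz":-0.003,"grip":-1}
    - {"tx":0,"ty":-2,"tz":-16,"wx":0,"wy":0,"wz":0,"grip":-1}
    - {"tx":0,"ty":-3,"tz":-22,"wx":0,"wy":0,"wz":0,"grip":-1}
    - {"tx":0,"ty":-4,"tz":-28,"wx":0,"wy":0,"wz":0,"grip":-1}
    - {"tx":0,"ty":-4,"tz":-30,"wx":0,"wy":0,"wz":0,"grip":-1}
    - {"tx":0,"ty":-4,"tz":-30,"wx":0,"wy":0,"wz":0,"grip":-1}
    - {"tx":0,"ty":-4,"tz":-28,"wx":0,"wy":0,"wz":0,"grip":-1}
    - {"tx":0,"ty":-3,"tz":-22,"wx":0,"wy":0,"wz":0,"grip":-1}
    - {"tx":0,"ty":-2,"tz":-14,"wx":0,"wy":0,"wz":0,"grip":-1}
    - {"tx":0,"ty":-1,"tz":-6,"wx":0,"wy":0,"wz":0,"grip":-1}

```text
t: 12.0
tcp_pos: [0.4973, -0.1169, 0.2157]
eef_rot: [-0.55, -0.448, 0.55, -0.441]
contact_force: [0.0, -0.9, -1.9]
opening: 0.637
```

```bash
python3 - <<'E'
from plant import bot
from h import *
togo(bot,[.529,.205,.22])
E
```

```text
t 12.0 tcp [ 0.4973 -0.1169  0.2157] F [ 0.04 -0.91 -1.95] op 0.637
[[-0.007, 0.978, -0.21], [0.007, -0.21, -0.978], [-1.0, -0.008, -0.006]]
tool-frame mm to go [  -2.2  -36.7 -321.3] level fix [ 0.     -0.0056  0.008 ]
q [ 0.41  0.63 -0.42  1.94  0.39  0.66 -0.47]
```

Request:
play_rows:
  moves:
    - {"tx":0,"ty":-1,"tz":-10,"wx":0,"wy":-0.005,"wz":0.008,"grip":-1}
    - {"tx":-1,"ty":-2,"tz":-20,"wx":0,"wy":0,"wz":0,"grip":-1}
    - {"tx":-1,"ty":-4,"tz":-28,"wx":0,"wy":0,"wz":0,"grip":-1}
    - {"tx":-1,"ty":-4,"tz":-34,"wx":0,"wy":0,"wz":0,"grip":-1}
    - {"tx":0,"ty":-4,"tz":-36,"wx":0,"wy":0,"wz":0,"grip":-1}
    - {"tx":0,"ty":-4,"tz":-36,"wx":0,"wy":0,"wz":0,"grip":-1}
    - {"tx":0,"ty":-4,"tz":-32,"wx":0,"wy":0,"wz":0,"grip":-1}
    - {"tx":0,"ty":-3,"tz":-24,"wx":0,"wy":0,"wz":0,"grip":-1}
    - {"tx":0,"ty":-2,"tz":-14,"wx":0,"wy":0,"wz":0,"grip":-1}
    - {"tx":0,"ty":-1,"tz":-6,"wx":0,"wy":0,"wz":0,"grip":-1}

```text
t: 13.25
tcp_pos: [0.5219, 0.1271, 0.2174]
eef_rot: [-0.553, -0.439, 0.553, -0.442]
contact_force: [-0.6, -0.1, -1.5]
opening: 0.639
```

```bash
python3 - <<'E'
from plant import bot
from h import *
togo(bot,[.529,.205,.22])
E
```

```text
t 13.25 tcp [0.5219 0.1271 0.2174] F [-0.63 -0.09 -1.54] op 0.639
[[0.003, 0.975, -0.223], [-0.004, -0.223, -0.975], [-1.0, 0.003, 0.004]]
tool-frame mm to go [ -2.9 -10.4 -77.5] level fix [ 0.      0.0036 -0.0035]
q [-0.1   0.65 -0.36  1.87  0.35  0.69 -0.9 ]
```

Request:
play_rows:
  moves:
    - {"tx":0,"ty":-1,"tz":-8,"wx":0,"wy":0.003,"wz":-0.003,"grip":-1}
    - {"tx":0,"ty":-2,"tz":-14,"wx":0,"wy":0,"wz":0,"grip":-1}
    - {"tx":0,"ty":-2,"tz":-16,"wx":0,"wy":0,"wz":0,"grip":-1}
    - {"tx":0,"ty":-2,"tz":-15,"wx":0,"wy":0,"wz":0,"grip":-1}
    - {"tx":0,"ty":-2,"tz":-10,"wx":0,"wy":0,"wz":0,"grip":-1}
    - {"tx":0,"ty":-1,"tz":-7,"wx":0,"wy":0,"wz":0,"grip":-1}
    - {"tx":0,"ty":0,"tz":-3,"wx":0,"wy":0,"wz":0,"grip":-1}
    - {"tx":0,"ty":0,"tz":0,"wx":0,"wy":0,"wz":0,"grip":-1}
    - {"tx":0,"ty":0,"tz":0,"wx":0,"wy":0,"wz":0,"grip":-1}
    - {"tx":0,"ty":0,"tz":0,"wx":0,"wy":0,"wz":0,"grip":-1}

```text
t: 14.5
tcp_pos: [0.5292, 0.2023, 0.2169]
eef_rot: [-0.553, -0.439, 0.555, -0.44]
contact_force: [0.0, 0.1, -2.0]
opening: 0.637
```

```bash
python3 - <<'E'
from plant import bot
from h import *
togo(bot,[.529,.205,.1587])
c=bot.camera("side");cv2.imwrite("pics/s4.png",cv2.resize(c["image"][110:310,100:320,::-1],None,fx=3,fy=3))
X=cloud(c).reshape(-1,3);img=c["image"].reshape(-1,3)
m=(np.hypot(X[:,0]-.529,X[:,1]-.205)<.06)&(X[:,2]>.12)&(X[:,2]<.2)
q=X[m];i=img[m].astype(int);k=(i[:,0]-i[:,2]>15)&(i[:,0]>60)
q=q[k];print(len(q),q[:,2].min(),np.percentile(q[:,2],[1,3,10]));print(circ(q[q[:,2]<.17][:,:2]))
E
```

```text
t 14.5 tcp [0.5292 0.2023 0.2169] F [ 0.04  0.15 -2.02] op 0.637
[[-0.001, 0.974, -0.227], [-0.003, -0.227, -0.974], [-1.0, 0.0, 0.003]]
tool-frame mm to go [58.2 -0.8 -2.8] level fix [ 0.      0.0032 -0.0002]
q [-0.24  0.68 -0.36  1.78  0.33  0.74 -1.  ]
769 0.1441618486600159 [0.14587538 0.14717715 0.1510278 ]
[0.52882158 0.19779803 0.02794164]
```

View pics/s4.png

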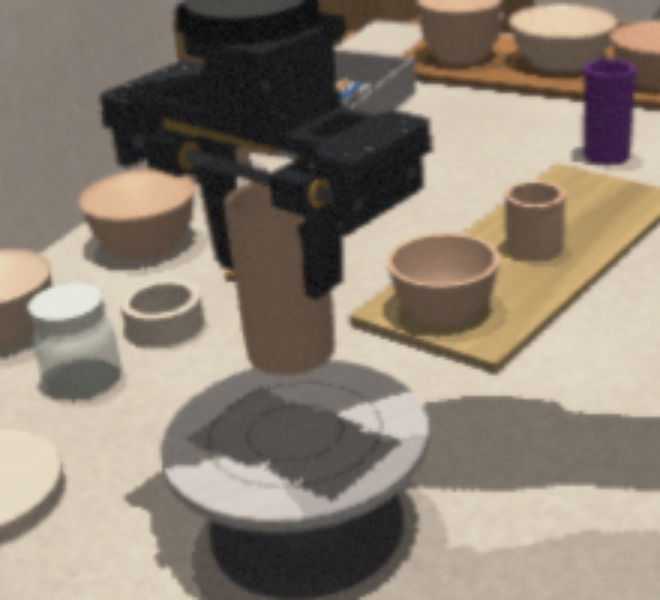

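The tumbler hangs at crop (285,280) above the disc centred at (295,435), and the bowl and cup are in place. I'll check it for tilt before lowering.

```bash
cat >> h.py <<'E'
def cyl(X,img,cx,cy,z0,z1,tilt_prior=None):
    from scipy.optimize import least_squares
    P=X.reshape(-1,3);i=img.reshape(-1,3).astype(int)
    m=(np.hypot(P[:,0]-cx,P[:,1]-cy)<.045)&(P[:,2]>z0)&(P[:,2]<z1)&(i[:,0]-i[:,2]>15)&(i[:,0]>55)
    q=P[m];zc=(z0+z1)/2
    def f(p):
        x=q[:,0]-p[0]-p[2]*(q[:,2]-zc);y=q[:,1]-p[1]-p[3]*(q[:,2]-zc)
        return np.hypot(x,y)-.0275-.001/.105*(q[:,2]-zc)
    r=least_squares(f,[cx,cy,0,0],loss="soft_l1",f_scale=.0015)
    print("cyl n",len(q),"centre",np.round(r.x[:2],4),"tilt dx/dz,dy/dz",np.round(r.x[2:],3),"rms",np.sqrt(np.mean(f(r.x)**2)))
E
python3 - <<'E'
from plant import bot
from h import *
c=bot.camera("side");X=cloud(c)
cyl(X,c["image"],.529,.202,.152,.235)
c=bot.camera("top");X=cloud(c);cyl(X,c["image"],.529,.202,.152,.24)
cv2.imwrite("pics/t4.png",cv2.resize(c["image"][90:230,80:260,::-1],None,fx=4,fy=4))
E
```

```text
cyl n 1178 centre [0.5283 0.1986] tilt dx/dz,dy/dz [-0.003 -0.001] rms 0.002754325424131598
cyl n 0 centre [0.529 0.202] tilt dx/dz,dy/dz [0. 0.] rms nan
  return _methods._mean(a, axis=axis, dtype=dtype,
  ret = ret.dtype.type(ret / rcount)
```

View pics/t4.png

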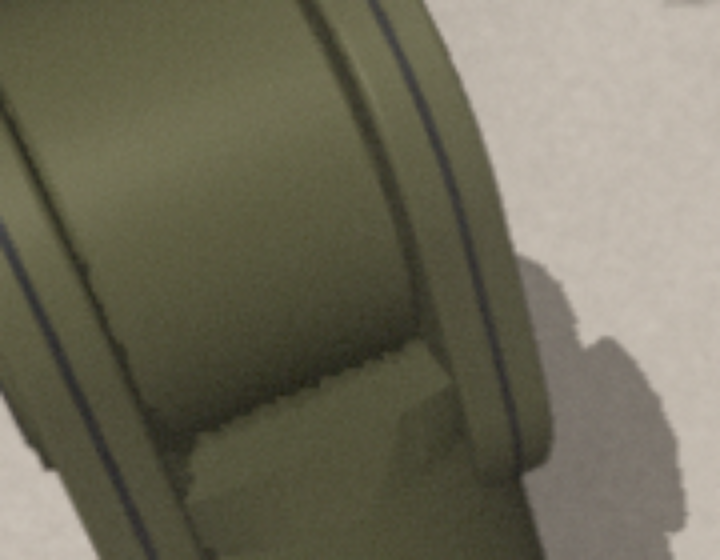

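Upright: the fitted tilt is about 0 and the foot is at z of about 0.144. The top view is blocked by the arm. I'll nudge 4 mm in +y and lower to just above the disc.

Request:
play_rows:
  moves:
    - {"tx":0,"ty":0,"tz":-2,"wx":0,"wy":0.003,"wz":0,"grip":-1}
    - {"tx":0,"ty":0,"tz":-2,"wx":0,"wy":0,"wz":0,"grip":-1}
    - {"tx":5,"ty":0,"tz":0,"wx":0,"wy":0,"wz":0,"grip":-1}
    - {"tx":8,"ty":0,"tz":0,"wx":0,"wy":0,"wz":0,"grip":-1}
    - {"tx":8,"ty":0,"tz":0,"wx":0,"wy":0,"wz":0,"grip":-1}
    - {"tx":8,"ty":0,"tz":0,"wx":0,"wy":0,"wz":0,"grip":-1}
    - {"tx":8,"ty":0,"tz":0,"wx":0,"wy":0,"wz":0,"grip":-1}
    - {"tx":5,"ty":0,"tz":0,"wx":0,"wy":0,"wz":0,"grip":-1}
    - {"tx":3,"ty":0,"tz":0,"wx":0,"wy":0,"wz":0,"grip":-1}
    - {"tx":0,"ty":0,"tz":0,"wx":0,"wy":0,"wz":0,"grip":-1}

```text
t: 15.9
tcp_pos: [0.5298, 0.2064, 0.1679]
eef_rot: [-0.554, -0.44, 0.554, -0.439]
contact_force: [-1.0, -0.3, -1.0]
opening: 0.639
```

```bash
python3 - <<'E'
from plant import bot
from h import *
togo(bot,[.529,.206,.1587])
c=bot.camera("side");X=cloud(c)
cyl(X,c["image"],.529,.202,.105,.18)
E
```

```text
t 15.9 tcp [0.5298 0.2064 0.1679] F [-0.98 -0.31 -1.05] op 0.639
[[-0.001, 0.974, -0.227], [-0.0, -0.227, -0.974], [-1.0, -0.001, 0.001]]
tool-frame mm to go [ 9.2 -0.7  0.6] level fix [-0.      0.0007  0.001 ]
q [-0.26  0.75 -0.32  1.82  0.37  0.63 -1.04]
cyl n 949 centre [0.529  0.2029] tilt dx/dz,dy/dz [ 0.004 -0.009] rms 0.0028737380983723166
```

Request:
play_rows:
  moves:
    - {"tx":1,"ty":0,"tz":0,"wx":0,"wy":0,"wz":0,"grip":-1}
    - {"tx":1,"ty":0,"tz":0,"wx":0,"wy":0,"wz":0,"grip":-1}
    - {"tx":1,"ty":0,"tz":0,"wx":0,"wy":0,"wz":0,"grip":-1}
    - {"tx":1,"ty":0,"tz":0,"wx":0,"wy":0,"wz":0,"grip":-1}
    - {"tx":1,"ty":0,"tz":0,"wx":0,"wy":0,"wz":0,"grip":-1}
    - {"tx":1,"ty":0,"tz":0,"wx":0,"wy":0,"wz":0,"grip":-1}
    - {"tx":0.5,"ty":0,"tz":0,"wx":0,"wy":0,"wz":0,"grip":-1}
    - {"tx":0,"ty":0,"tz":0,"wx":0,"wy":0,"wz":0,"grip":-1}
    - {"tx":0,"ty":0,"tz":0,"wx":0,"wy":0,"wz":0,"grip":-1}
    - {"tx":0,"ty":0,"tz":0,"wx":0,"wy":0,"wz":0,"grip":-1}

```text
t: 17.2
tcp_pos: [0.5304, 0.2067, 0.1619]
eef_rot: [0.554, 0.439, -0.554, 0.439]
contact_force: [-0.2, -1.4, -1.4]
opening: 0.638
```

Request:
play_rows:
  moves:
    - {"tx":0.5,"ty":0,"tz":0,"wx":0,"wy":0,"wz":0,"grip":-1}
    - {"tx":0.5,"ty":0,"tz":0,"wx":0,"wy":0,"wz":0,"grip":-1}
    - {"tx":0.5,"ty":0,"tz":0,"wx":0,"wy":0,"wz":0,"grip":-1}
    - {"tx":0.5,"ty":0,"tz":0,"wx":0,"wy":0,"wz":0,"grip":-1}
    - {"tx":0,"ty":0,"tz":0,"wx":0,"wy":0,"wz":0,"grip":-1}
    - {"tx":0,"ty":0,"tz":0,"wx":0,"wy":0,"wz":0,"grip":-1}
    - {"tx":0,"ty":0,"tz":0,"wx":0,"wy":0,"wz":0,"grip":-1}
    - {"tx":0,"ty":0,"tz":0,"wx":0,"wy":0,"wz":0,"grip":-1}
    - {"tx":0,"ty":0,"tz":0,"wx":0,"wy":0,"wz":0,"grip":-1}
    - {"tx":0,"ty":0,"tz":0,"wx":0,"wy":0,"wz":0,"grip":-1}

```text
t: 18.45
tcp_pos: [0.5304, 0.2068, 0.1598]
eef_rot: [0.554, 0.439, -0.554, 0.439]
contact_force: [0.1, 0.2, -1.7]
opening: 0.636
```

```bash
python3 - <<'E'
from plant import bot
from h import *
togo(bot,[.529,.206,.1587])
c=bot.camera("side");cv2.imwrite("pics/s5.png",cv2.resize(c["image"][160:310,120:300,::-1],None,fx=4,fy=4))
E
```

```text
t 18.45 tcp [0.5304 0.2068 0.1598] F [ 0.07  0.16 -1.72] op 0.636
[[0.001, 0.974, -0.227], [0.0, -0.227, -0.974], [-1.0, 0.001, -0.001]]
tool-frame mm to go [ 1.1 -1.2  1.1] level fix [ 0.     -0.0006 -0.0005]
q [-0.27  0.76 -0.31  1.82  0.38  0.62 -1.04]
```

View pics/s5.png

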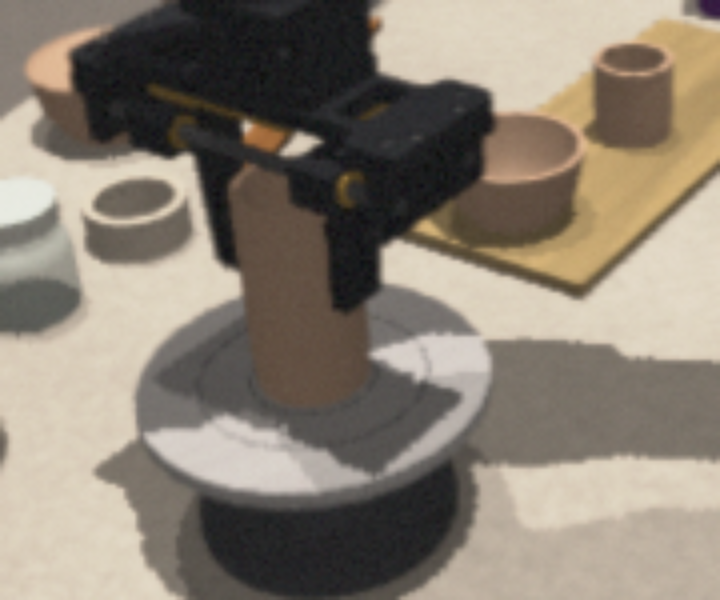

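The foot, at crop (312,375), sits in the disc's inner ring, centred near (315,380). The force still shows the tumbler's weight, so I'll lower in small steps.

Request:
play_rows:
  moves:
    - {"tx":0.4,"ty":0,"tz":0,"wx":0,"wy":0,"wz":0,"grip":-1}
    - {"tx":0.4,"ty":0,"tz":0,"wx":0,"wy":0,"wz":0,"grip":-1}
    - {"tx":0.4,"ty":0,"tz":0,"wx":0,"wy":0,"wz":0,"grip":-1}
    - {"tx":0,"ty":0,"tz":0,"wx":0,"wy":0,"wz":0,"grip":-1}
    - {"tx":0,"ty":0,"tz":0,"wx":0,"wy":0,"wz":0,"grip":-1}
    - {"tx":0,"ty":0,"tz":0,"wx":0,"wy":0,"wz":0,"grip":-1}
    - {"tx":0,"ty":0,"tz":0,"wx":0,"wy":0,"wz":0,"grip":-1}
    - {"tx":0,"ty":0,"tz":0,"wx":0,"wy":0,"wz":0,"grip":-1}
    - {"tx":0,"ty":0,"tz":0,"wx":0,"wy":0,"wz":0,"grip":-1}
    - {"tx":0,"ty":0,"tz":0,"wx":0,"wy":0,"wz":0,"grip":-1}

```text
t: 19.75
tcp_pos: [0.5304, 0.2068, 0.1589]
eef_rot: [0.554, 0.439, -0.554, 0.44]
contact_force: [-0.4, 0.1, 0.3]
opening: 0.637
```

```bash
python3 - <<'E'
from plant import bot
from h import *
togo(bot,[.529,.206,.1587])
E
```

```text
t 19.75 tcp [0.5304 0.2068 0.1589] F [-0.38  0.07  0.27] op 0.637
[[0.001, 0.974, -0.227], [0.001, -0.227, -0.974], [-1.0, 0.001, -0.001]]
tool-frame mm to go [ 0.2 -1.2  1.1] level fix [ 0.     -0.0007 -0.0008]
q [-0.27  0.76 -0.31  1.82  0.38  0.61 -1.04]
```

Request:
play_rows:
  moves:
    - {"tx":0.4,"ty":0,"tz":0,"wx":0,"wy":0,"wz":0,"grip":-1}
    - {"tx":0.4,"ty":0,"tz":0,"wx":0,"wy":0,"wz":0,"grip":-1}
    - {"tx":0,"ty":0,"tz":0,"wx":0,"wy":0,"wz":0,"grip":-1}
    - {"tx":0,"ty":0,"tz":0,"wx":0,"wy":0,"wz":0,"grip":-1}
    - {"tx":0,"ty":0,"tz":0,"wx":0,"wy":0,"wz":0,"grip":-1}
    - {"tx":0,"ty":0,"tz":0,"wx":0,"wy":0,"wz":0,"grip":-1}
    - {"tx":0,"ty":0,"tz":0,"wx":0,"wy":0,"wz":0,"grip":-1}
    - {"tx":0,"ty":0,"tz":0,"wx":0,"wy":0,"wz":0,"grip":-1}
    - {"tx":0,"ty":0,"tz":0,"wx":0,"wy":0,"wz":0,"grip":-1}
    - {"tx":0,"ty":0,"tz":0,"wx":0,"wy":0,"wz":0,"grip":-1}

```text
t: 21.0
tcp_pos: [0.5304, 0.2069, 0.1589]
eef_rot: [0.554, 0.439, -0.553, 0.44]
contact_force: [-1.2, -0.8, 3.1]
opening: 0.641
```

```bash
python3 - <<'E'
from plant import bot
from h import *
togo(bot,[.529,.206,.1587])
E
```

```text
t 21.0 tcp [0.5304 0.2069 0.1589] F [-1.19 -0.79  3.05] op 0.641
[[0.001, 0.974, -0.227], [0.0, -0.227, -0.974], [-1.0, 0.001, -0.001]]
tool-frame mm to go [ 0.2 -1.2  1.2] level fix [ 0.     -0.0008 -0.0013]
q [-0.27  0.76 -0.31  1.82  0.38  0.61 -1.04]
```

Seated: Fz is +3 N and z has stopped falling. I'll release slowly.

Request:
play_rows:
  moves:
    - {"tx":0,"ty":0,"tz":0,"wx":0,"wy":0,"wz":0,"grip":0.2}
    - {"tx":0,"ty":0,"tz":0,"wx":0,"wy":0,"wz":0,"grip":0.27}
    - {"tx":0,"ty":0,"tz":0,"wx":0,"wy":0,"wz":0,"grip":0.31}
    - {"tx":0,"ty":0,"tz":0,"wx":0,"wy":0,"wz":0,"grip":0.35}
    - {"tx":0,"ty":0,"tz":0,"wx":0,"wy":0,"wz":0,"grip":0.4}
    - {"tx":0,"ty":0,"tz":0,"wx":0,"wy":0,"wz":0,"grip":0.5}
    - {"tx":0,"ty":0,"tz":0,"wx":0,"wy":0,"wz":0,"grip":0.7}
    - {"tx":0,"ty":0,"tz":0,"wx":0,"wy":0,"wz":0,"grip":1}
    - {"tx":0,"ty":0,"tz":0,"wx":0,"wy":0,"wz":0,"grip":1}
    - {"tx":0,"ty":0,"tz":0,"wx":0,"wy":0,"wz":0,"grip":1}

```text
t: 22.25
tcp_pos: [0.5309, 0.207, 0.1583]
eef_rot: [0.555, 0.439, -0.553, 0.44]
contact_force: [-0.6, -0.1, 0.6]
opening: 0.994
```

```bash
python3 - <<'E'
from plant import bot
from h import *
togo(bot,[.529,.206,.27])
c=bot.camera("side");cyl(cloud(c),c["image"],.529,.204,.1,.185)
cv2.imwrite("pics/s6.png",cv2.resize(c["image"][160:310,120:300,::-1],None,fx=4,fy=4))
E
```

```text
t 22.25 tcp [0.5309 0.207  0.1583] F [-0.63 -0.14  0.61] op 0.994
[[0.002, 0.974, -0.227], [0.001, -0.227, -0.974], [-1.0, 0.002, -0.001]]
tool-frame mm to go [-111.7   -1.4    1.3] level fix [ 0.     -0.0015 -0.0018]
q [-0.27  0.77 -0.31  1.82  0.38  0.61 -1.05]
cyl n 1237 centre [0.5294 0.2035] tilt dx/dz,dy/dz [-0.018 -0.004] rms 0.0015491570229677698
```

View pics/s6.png

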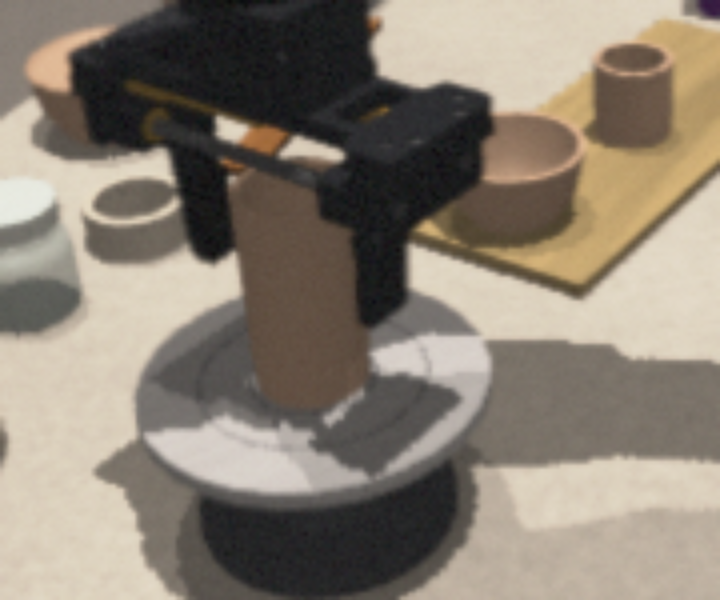

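The fingers at crop (205,200) and (385,270) are off the walls, and the tumbler stands at (305,290). I'll retract straight up.

Request:
play_rows:
  moves:
    - {"tx":-5,"ty":0,"tz":0,"wx":0,"wy":0,"wz":0,"grip":1}
    - {"tx":-10,"ty":0,"tz":0,"wx":0,"wy":0,"wz":0,"grip":1}
    - {"tx":-15,"ty":0,"tz":0,"wx":0,"wy":0,"wz":0,"grip":1}
    - {"tx":-15,"ty":0,"tz":0,"wx":0,"wy":0,"wz":0,"grip":1}
    - {"tx":-15,"ty":0,"tz":0,"wx":0,"wy":0,"wz":0,"grip":1}
    - {"tx":-15,"ty":0,"tz":0,"wx":0,"wy":0,"wz":0,"grip":1}
    - {"tx":-15,"ty":0,"tz":0,"wx":0,"wy":0,"wz":0,"grip":1}
    - {"tx":-10,"ty":0,"tz":0,"wx":0,"wy":0,"wz":0,"grip":1}
    - {"tx":-5,"ty":0,"tz":0,"wx":0,"wy":0,"wz":0,"grip":1}
    - {"tx":0,"ty":0,"tz":0,"wx":0,"wy":0,"wz":0,"grip":1}

```text
t: 23.55
tcp_pos: [0.5311, 0.2071, 0.2724]
eef_rot: [0.556, 0.439, -0.552, 0.44]
contact_force: [-0.7, 0.4, -0.1]
opening: 0.998
```

Request:
play_rows:
  moves:
    - {"tx":0,"ty":0,"tz":10,"wx":0,"wy":0,"wz":0,"grip":1}
    - {"tx":0,"ty":0,"tz":20,"wx":0,"wy":0,"wz":0,"grip":1}
    - {"tx":0,"ty":0,"tz":30,"wx":0,"wy":0,"wz":0,"grip":1}
    - {"tx":0,"ty":0,"tz":30,"wx":0,"wy":0,"wz":0,"grip":1}
    - {"tx":0,"ty":0,"tz":30,"wx":0,"wy":0,"wz":0,"grip":1}
    - {"tx":0,"ty":0,"tz":30,"wx":0,"wy":0,"wz":0,"grip":1}
    - {"tx":0,"ty":0,"tz":20,"wx":0,"wy":0,"wz":0,"grip":1}
    - {"tx":0,"ty":0,"tz":10,"wx":0,"wy":0,"wz":0,"grip":1}
    - {"tx":0,"ty":0,"tz":0,"wx":0,"wy":0,"wz":0,"grip":1}
    - {"tx":0,"ty":0,"tz":0,"wx":0,"wy":0,"wz":0,"grip":1}

```text
t: 24.8
tcp_pos: [0.4826, 0.0152, 0.2687]
eef_rot: [-0.553, -0.437, 0.558, -0.438]
contact_force: [-0.2, 0.7, 0.5]
opening: 0.999
```

```bash
python3 - <<'E'
from plant import bot
from h import *
togo(bot,[.529,.206,.27])
for n in ["side","top"]:
    c=bot.camera(n);X=cloud(c);cyl(X,c["image"],.529,.204,.1,.187)
    P=X.reshape(-1,3);m=(np.hypot(P[:,0]-.529,P[:,1]-.205)<.045)&(P[:,2]>.183)&(P[:,2]<.2);R=P[m]
    if len(R): print(n,"rim mid",(R.max(0)+R.min(0))/2,np.ptp(R,0),"top",np.percentile(P[m][:,2],90))
    for nm,x,y in [("cup",.511,-.211),("bowl",.553,-.08)]:
        k=P[(np.hypot(P[:,0]-x,P[:,1]-y)<.065)&(P[:,2]>.025)&(P[:,2]<.1)]
        if len(k): print(" ",nm,(k.max(0)+k.min(0))/2)
    im=c["image"][:,:,::-1]
    cv2.imwrite(f"pics/{n}7.png",im)
E
```

```text
t 24.8 tcp [0.4826 0.0152 0.2687] F [-0.16  0.68  0.54] op 0.999
[[-0.005, 0.972, -0.235], [-0.005, -0.235, -0.972], [-1.0, -0.004, 0.006]]
tool-frame mm to go [  -2.4    0.3 -196.4] level fix [-0.      0.0058  0.0038]
q [ 0.14  0.51 -0.41  1.96  0.3   0.74 -0.69]
cyl n 1455 centre [0.5294 0.2037] tilt dx/dz,dy/dz [-0.007  0.009] rms 0.0018421472327393054
side rim mid [0.52881802 0.2034602  0.18791696] [0.05572197 0.05783563 0.00982393] top 0.19136913880453466
  cup [ 0.50432265 -0.21015369  0.04894747]
  bowl [ 0.54233066 -0.08150736  0.04526426]
cyl n 694 centre [0.5269 0.2044] tilt dx/dz,dy/dz [-0.019 -0.004] rms 0.0026179688931780064
top rim mid [0.52805008 0.20508292 0.18883294] [0.0538243  0.05365108 0.01136347] top 0.19274988765010734
```

View pics/side7.png

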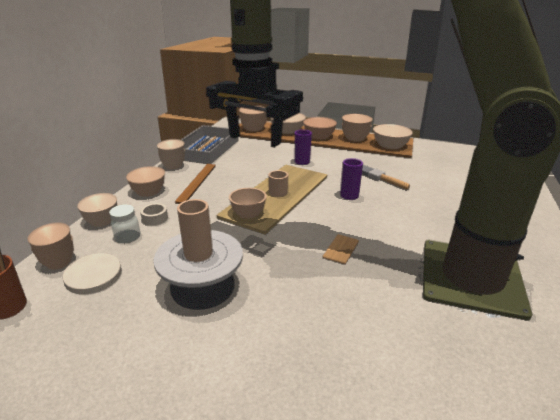

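View pics/top7.png

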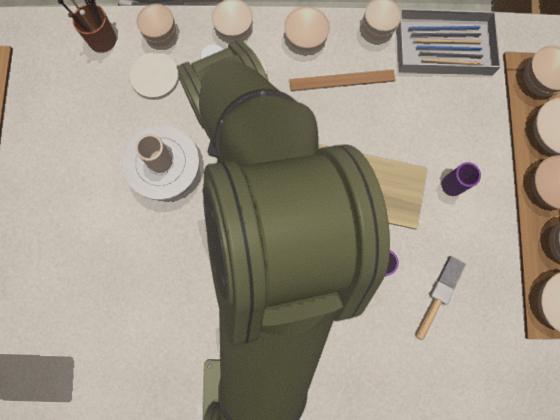

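The tumbler stands upright on the disc at side pixel (196,230) and top pixel (152,150). It is about 2 mm from the wheel's centre, the cup and bowl are unmoved, and the arm is clear. I'll hand it in.

```bash
python3 - <<'E'
from plant import bot
print(bot.sign_off())
E
```

```text
the job is handed in; nothing more can be done
None
```

The beige tumbler now stands upright and released in the middle of the banding wheel, and I handed the job in at about 25 s of the 45 s allowed. I picked it off the board with an 8 N grip, carried it over, and lowered it until the wrist force read about +3 N. Then I opened the jaws slowly and backed off.

- **Position:** both cameras put it within about 2 mm of the wheel's centre. The fitted tilt is at most 0.02 rad and the rim height fits it standing flat on the disc.
- **Other pieces:** in the side view the cup and bowl are within about 1 mm of where they were. The top camera could not confirm this because the arm blocked it. I did not touch the purple look-alikes.
- **Mishaps:** my first move call was refused because the rows lacked some fields. One sideways move above the board overshot by about 11 mm; I corrected it before descending, and nothing was touched.
- **Disagreements:** the cameras differ by 1–3 mm on the tumbler's position, and depth readings run about 1 mm high.
- **Not checked:** finger force on the clay cannot be read directly. I only know the commanded grip and the opening, which matched 56 mm.

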